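# Bridge an aluminium rail over two blocks for bonding

### The job

Set up the aluminium rail for bonding: put the dark wooden block flat on the middle of the blue pad and the white block flat on the middle of the green pad, each lying lengthwise along its pad. Lay the rail centrally across the tops of both blocks with its red-taped end over the dark block, then set the steel weight upright on top of the rail, on its centre line and midway between the blocks. Do not knock over the glue bottle or the spray can, and leave everything standing free.

Things in the scene. Friction and masses are not known exactly. Their poses are not given: they have to be found in the camera images.
- dark_block: Dark brown wooden block, 80 x 40 x 50 mm (its x, y, z), about 0.11 kg; origin at the centre of its underside, x along the 80 mm length, z up. It starts flat on the bench, 50 mm side upright.
- white_block: White painted wooden block, 80 x 40 x 50 mm (its x, y, z), about 0.11 kg; origin at the centre of its underside, x along the 80 mm length, z up. It starts flat on the bench, 50 mm side upright.
- rail: Straight aluminium rail, 250 x 40 x 20 mm (its x, y, z), about 0.24 kg, lying flat, wide face up; a band of red tape wraps the last 34 mm or so of its +x end. Origin at the centre of its underside; x along its length towards the red-taped end, z up. It starts at the left or right side of the bench, pointing roughly away from the robot.
- weight: Dark steel hand weight, about 0.6 kg, round and upright: a disc 54 mm across and 36 mm high, and on it a knob 26 mm across that is full width from 45 to 66 mm above the underside (a neck 18 mm across below it). Origin at the centre of its underside, z up.
- blue_pad: Blue fixed flat pad 110 x 70 x 3 mm (its x, y, z), lying on a white fixed board (130 x 260 x 6 mm); origin at the centre of the pad's underside, 6 mm above the bench, so the pad's top is 9 mm above the bench; x along its 110 mm length, z up. The two pads lie side by side, parallel, centres 170 mm apart along their y direction; which is on the left differs from start to start.
- green_pad: Green fixed flat pad 110 x 70 x 3 mm (its x, y, z), lying on a white fixed board (130 x 260 x 6 mm); origin at the centre of the pad's underside, 6 mm above the bench, so the pad's top is 9 mm above the bench; x along its 110 mm length, z up. The two pads lie side by side, parallel, centres 170 mm apart along their y direction; which is on the left differs from start to start.
- glue_bottle: Bystander: white bottle with a blue label and red cap, 56 mm across, 125 mm high, standing loose at the back of the bench; origin at the centre of its underside. Must not be knocked over.
- spray_can: Bystander: metal can with a red label, 62 mm across, 125 mm high, standing loose at the back of the bench; origin at the centre of its underside. Must not be knocked over.
Things that resemble listed ones, but are neither listed nor needed, are in the scene too. What is shaped like the white_block but purple is not meant.

How it is judged:
By the outcome, as a careful person would: the job done as asked, in the order asked, and still so for the second after the job is handed in, with the robot touching nothing.
It also fails if it takes over 118 s, if anything falls off the work surface, if the arm or the gripper's body presses on something with over 40 N, if the wrist force passes 120 N, or if a joint passes its speed limit or range.

### The arm

A 6-joint arm with a two-finger parallel gripper is mounted at the origin on the work surface. World frame = base frame: x ahead of the robot, y to its left, z up, the work surface at z = 0. Lengths are in m, angles in rad, forces in N, time in s.
With the tool pointing down it reaches from about 0.35 to 0.85 m from the base axis. Payload 8.1 kg.
Tool frame: the origin (TCP) lies at the very end of the fingers, on their centre line; the grasp point (between the pads) lies 19 mm behind it; z points along the fingers, y is the line along which they close (so a half turn about z gives the same grasp; the last joint's range is limited). The gripper opens to 93 mm and grips with 3 to 60 N. Pads are 15 mm wide; open, the fingers measure 128 mm over their backs; the gripper's body (75 mm by 188 mm) begins 65 mm behind the grasp point.
Start: joints at [-1.376, 0.13, 1.488, -0, 1.523, -0.085], TCP at [0.166, -0.577, 0.219] pointing down, gripper open.
Joint ranges: [-2.96, 2.96], [-0.89, 2.26], [0.02, 2.5], [-1.34, 4.48], [0, 2.73], [-2.66, 2.66]. Speed limits (rad/s): [2.39, 2.39, 2.79, 3.14, 3.14, 3.14].

### API

Orientations are given as a rotation vector (axis times angle).
In Python, from plant import robot gives the robot as it stands.
- The arm moves only by the tool play_rows, never from a script. Its argument "deltas" is one flat list of numbers, 5 for each row, row after row: the shift along the tool's x, y, z in mm, then the turn about the tool's z in degrees, then the finger opening in mm, from 0 to 93. A call has 1 to 10 rows; each row shifts and turns the commanded pose from where the row before left it, along the tool's axes as they then stand; what a row does not reach is not made up. A row lasts 1/12 s, in which the tool goes at most 41.7 mm and 7.16 degrees, less where a joint would pass 70% of its speed; a pose out of reach is approached as far as the arm can. A call with a gripper value outside its range is refused whole. The fingers move at their own pace and stop on an object; "newtons" is the grip in N (left out, the last holds). Time passes only in rows, so rows that do not move let the fingers close. It gives the time, the measured TCP pose, the force, the opening and the grip force at its end, in the units of the state.
- robot.read_state(): the state, without advancing time (a new reading comes with each control period).
- robot.read_camera(name): name is "side" or "top" or "wrist"; returns a dict with "pixels" (480x640x3 uint8, blue, green, red), "mtx" (3x3 intrinsics, pixels), "eye" and "rotation" of the camera in the world. Camera axes: x right, y up, looking along -z (the intrinsics and any distortion apply to the point x, -y, -z); pixel columns grow to the right and rows downward; lengths in m; the calibration is good to about 2 mm. A picture is of the moment at which its call begins. There is no depth.
- robot.close_job(): hands the job in; it is judged then, once.
The state is a dict: "t": time; "q": joint angles; "dq": joint speeds; "joint_torque": joint torques, N m; "tool_pos": TCP position; "orientation": TCP orientation; "force": force on the tool from outside, world axes, zero at the start; "wrist_torque": the same for the moment, N m; "opening": finger opening in m; "gripper_force": force on a finger pad.
Only numpy, scipy, OpenCV 4.12 (cv2) and the standard library are available. Lean on these libraries where they do the work, as an engineer would, in place of code of your own. Each camera call takes 0.05 s, during which the arm holds its last target. There are 200 camera calls.

## Working session

There is one attempt and no reset: what is moved stays moved. The work goes in short steps, Python scripts to look and compute and a tool call to move; the robot and the scene stay as the last step left them, time stands still between calls to the robot, and variables do not carry over. Pictures are saved under pics/ and viewed, at most 14 in all, crops included, and the job is handed in when it is done.

Besides the shell and the picture viewer there is one more tool, called as name(argument=value, ...) on one line, values as JSON. play_rows: Moves the arm, as the interface text tells. Its arguments: {"type":"object","properties":{"deltas":{"type":"array"},"newtons":{"type":"number"}},"required":["deltas"]}

```bash
ls; mkdir -p pics; python3 - <<'E'
from plant import robot
import cv2,pickle
d={}
for n in ("top","side"):
    c=robot.read_camera(n); d[n]=c; cv2.imwrite(f"pics/{n}0.png",c["pixels"]); print(n,c["mtx"],c["eye"],c["rotation"],[k for k in c])
pickle.dump(d,open("cams0.pkl","wb"))
s=robot.read_state();print(s)
E
```

```text
pics
top [[445.39779029   0.         321.51365007]
 [  0.         445.39779029 246.51711138]
 [  0.           0.           1.        ]] [ 0.33135625 -0.11269289  1.12910855] [ 0.16921163 -0.15754956 -1.54454392] ['pixels', 'mtx', 'eye', 'rotation']
side [[500.63951925   0.         316.81646862]
 [  0.         500.63951925 247.28757309]
 [  0.           0.           1.        ]] [0.47410505 0.7684283  0.83877249] [ 0.07244657 -1.2241286  -2.79745809] ['pixels', 'mtx', 'eye', 'rotation']
{'t': 0.1, 'q': array([-1.37645476e+00,  1.31097567e-01,  1.48915986e+00, -4.56046723e-06,
        1.52303918e+00, -8.54211534e-02]), 'dq': array([ 0.00158327, -0.00077966, -0.00089471, -0.00120437,  0.00124453,
        0.00098681]), 'joint_torque': array([ 7.47580634e-04, -5.61341643e+01, -4.93093443e+01,  7.69129512e-02,
        2.91498739e-02, -5.47702189e-05]), 'tool_pos': array([ 0.1655823 , -0.57615282,  0.21769102]), 'orientation': array([-3.10922267e+00, -4.37781702e-01,  1.52756567e-04]), 'force': array([ 0.5076081 , -0.40922374,  0.0084579 ]), 'wrist_torque': array([-0.01604796, -0.02826577, -0.01110855]), 'gripper_force': 0.0, 'opening': 0.09335424277733836}
```

View pics/top0.png

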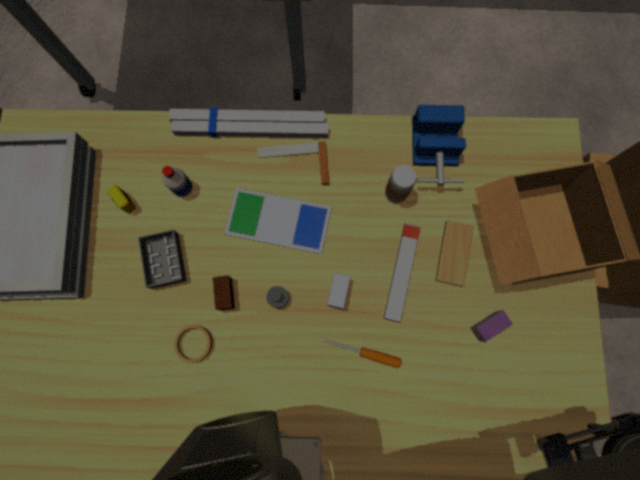

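View pics/side0.png

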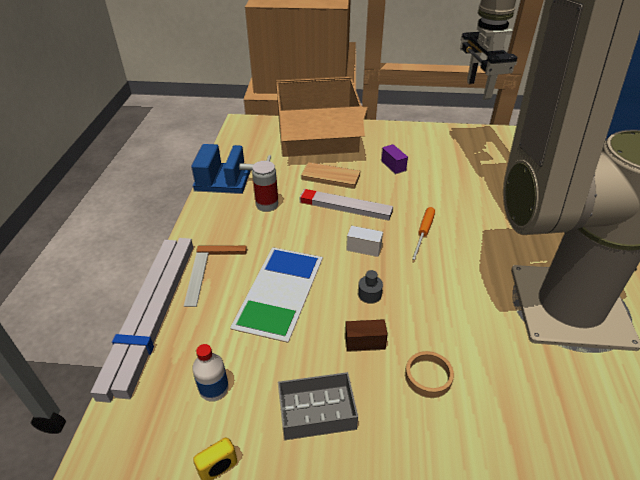

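Top view: green pad (246,214), blue pad (312,227), dark block (224,293), weight (278,297), white block (340,291), rail (403,273) with its red end at (411,232), can (401,182) and bottle (177,180). The side view agrees with this.

```bash
cat > h.py <<'E'
import numpy as np,cv2,pickle
from scipy.spatial.transform import Rotation as R
def ray(c,px,z):
    px=np.atleast_2d(np.asarray(px,float)); m=c["mtx"]
    d=np.c_[(px[:,0]-m[0,2])/m[0,0],-(px[:,1]-m[1,2])/m[1,1],-np.ones(len(px))]
    d=d@R.from_rotvec(c["rotation"]).as_matrix().T
    e=np.asarray(c["eye"]); return (e+d*((z-e[2])/d[:,2])[:,None])[:,:2]
def proj(c,p):
    q=(np.atleast_2d(p)-c["eye"])@R.from_rotvec(c["rotation"]).as_matrix(); m=c["mtx"]
    return np.c_[m[0,2]+m[0,0]*q[:,0]/-q[:,2], m[1,2]+m[1,1]*q[:,1]/q[:,2]]
def blobs(mask,roi=None,amin=40):
    mask=mask.astype(np.uint8)
    if roi: k=np.zeros_like(mask); x0,y0,x1,y1=roi; k[y0:y1,x0:x1]=1; mask=mask*k
    cs,_=cv2.findContours(mask,cv2.RETR_EXTERNAL,cv2.CHAIN_APPROX_NONE)
    return sorted([c for c in cs if cv2.contourArea(c)>=amin],key=cv2.contourArea,reverse=True)
def rect(c,cnt,z):
    """rectangle on plane z -> centre(m), long, short (mm), yaw of the long side (deg)"""
    w=ray(c,cnt.reshape(-1,2),z)*1000
    (x,y),(a,b),t=cv2.minAreaRect(w.astype(np.float32))
    if a<b: a,b,t=b,a,t+90
    return np.round([x,y,a,b,(t+90)%180-90],1)
def grasp(s,xy,yaw):
    """dx,dy (tool mm) and turn (deg) to put tool x along yaw(deg, mod 180) above xy(mm)"""
    M=R.from_rotvec(s["orientation"]).as_matrix()
    d=M.T@np.r_[np.array(xy)-s["tool_pos"][:2]*1000,0]
    cur=np.degrees(np.arctan2(M[1,0],M[0,0])); t=-((yaw-cur+90)%180-90)
    return np.round(np.r_[d,t],1), round(cur,1), np.round(M[2],3)
E
python3 - <<'E'
from h import *
d=pickle.load(open("cams0.pkl","rb"));c=d["top"];p=c["pixels"].astype(int);b,g,r=p[...,0],p[...,1],p[...,2]
hsv=cv2.cvtColor(c["pixels"],cv2.COLOR_BGR2HSV).astype(int);H,S,V=hsv[...,0],hsv[...,1],hsv[...,2]
for n,m,roi,z in [("green",(H>45)&(H<80)&(S>120),(220,180,340,260),.009),("blue",(H>95)&(H<125)&(S>120),(220,180,340,260),.009),
 ("white",(S<70)&(V>90),(320,265,360,315),.05),("dark",(V<75),(205,270,240,315),.05),("weight",(S<90)&(V<120),(262,280,295,312),.036),
 ("rail",(S<70)&(V>90),(380,235,425,330),.02),("red",(H<8)&(S>150)&(V>90),(395,220,425,245),.02),
 ("rail+red",((S<70)&(V>90))|((H<8)&(S>150)&(V>90)),(380,220,425,330),.02)]:
    for k in blobs(m,roi)[:1]: print(n,rect(c,k,z),cv2.contourArea(k))
for x,y in [(340,286),(340,303),(224,290),(234,295),(224,305),(278,297),(401,280)]: print(x,y,p[y,x],hsv[y,x])
w=robot=None
print(ray(c,[(401,182)],.125),ray(c,[(168,172)],.125))
E
```

```text
green [653.5  97.3 104.7  64.9 -10.8] 899.5
blue [622.8 -69.5 105.5  66.2 -10.4] 938.0
white [ 454.3 -145.9   80.7   42.3  -11.1] 525.5
dark [440.2 131.   85.2  50.3   8.8] 643.5
weight [435.5   4.4  54.1  51.4 -88.8] 363.0
rail [ 490.3 -302.3  212.2   43.8  -12.8] 1334.0
red [ 610.7 -329.4   37.4   28.5   77.7] 135.0
rail+red [ 505.7 -305.8  243.8   43.8  -12.8] 1469.0
340 286 [119 117 116] [110   6 119]
340 303 [118 117 115] [100   6 118]
224 290 [12 28 55] [ 11 199  55]
234 295 [26 45 59] [ 17 143  59]
224 305 [19 33 59] [ 11 173  59]
278 297 [53 60 58] [39 30 60]
401 280 [113 115 114] [ 45   4 115]
[[ 0.70416978 -0.28847605]] [[0.71899188 0.26821409]]
```

```bash
python3 - <<'E'
from plant import robot
from h import *
c=robot.read_camera("wrist");s=robot.read_state()
M=R.from_rotvec(s["orientation"]).as_matrix()
print(M.T@(c["eye"]-s["tool_pos"]), (M.T@R.from_rotvec(c["rotation"]).as_matrix()).round(3),c["mtx"])
from h import cv2
cv2.imwrite("pics/w0.png",c["pixels"])
E
```

```text
[ 0.07207774  0.00026388 -0.16623195] [[-0.     0.965  0.264]
 [ 1.     0.     0.001]
 [ 0.001  0.264 -0.965]] [[334.3421063    0.         321.0216645 ]
 [  0.         334.3421063  242.71703132]
 [  0.           0.           1.        ]]
```

play_rows(deltas=[23,-30,0,0,93,23,-30,0,0,93,23,-30,0,0,93,23,-30,0,0,93,23,-30,0,0,93,23,-30,0,0,93,23,-30,0,0,93,23,-30,0,0,93,23,-30,0,0,93,23,-30,0,0,93], newtons=25)

```text
t: 0.98
tool_pos: [0.304, -0.2231, 0.2184]
orientation: [3.111, 0.437, 0.0]
force: [1.3, 0.7, 0.7]
opening: 0.093
gripper_force: 0.0
```

play_rows(deltas=[23,-30,0,0,93,23,-30,0,0,93,23,-30,0,0,93,23,-30,0,0,93,23,-30,0,0,93,23,-30,0,0,93,23,-30,0,0,93,20,-28,0,0,93,14,-20,0,5,93,0,0,0,2,93])

```text
t: 1.82
tool_pos: [0.4205, 0.0809, 0.2183]
orientation: [-3.13, -0.246, 0.0]
force: [1.0, 0.2, -0.1]
opening: 0.0928
gripper_force: 0.0
```

```bash
cat > look.py <<'E'
import sys
from plant import robot
from h import *
c=robot.read_camera("wrist");s=robot.read_state()
n=sys.argv[1]; cv2.imwrite(f"pics/{n}.png",c["pixels"]); pickle.dump((c,s),open(n+".pkl","wb"))
print(s["t"],s["tool_pos"].round(4),"opening",s["opening"],"f",s["force"].round(1))
E
python3 look.py w1
```

```text
1.8667 [0.4201 0.0792 0.2182] opening 0.09276196529961245 f [ 0.1 -0.3  0.6]
```

View pics/w1.png

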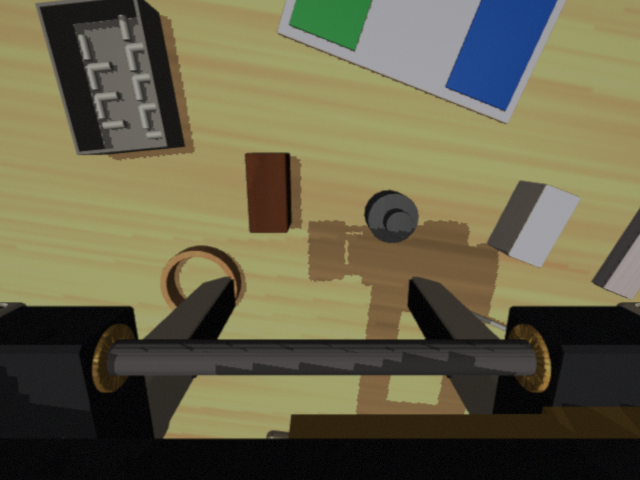

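The wrist view shows the dark block at (268,193) with a thin dark side on its right. The weight is at (391,216), and the white block's top is at (550,225) with its left side visible.

```bash
python3 - <<'E'
from h import *
c,s=pickle.load(open("w1.pkl","rb"));p=c["pixels"];hsv=cv2.cvtColor(p,cv2.COLOR_BGR2HSV).astype(int);H,S,V=[hsv[...,i] for i in range(3)]
for x in range(240,312,4): print(x,p[195,x],hsv[195,x],end=";")
print()
m=(V>45)&(V<100)&(S>170)&(H<13)
k=blobs(m,(230,140,300,245))[0]; print("dark",rect(c,k,.05),k.reshape(-1,2).min(0),k.reshape(-1,2).max(0))
r=rect(c,k,.05); print(grasp(s,r[:2],r[4]))
m=(S<40)&(V>105); k=blobs(m,(490,170,590,275)); print("white",[rect(c,q,.05) for q in k[:2]])
E
```

```text
240 [ 95 145 161] [ 23 105 161];244 [ 98 147 161] [ 23 100 161];248 [27 44 72] [ 11 159  72];252 [21 37 72] [  9 181  72];256 [21 36 70] [  9 178  70];260 [18 36 69] [ 11 188  69];264 [23 39 72] [ 10 174  72];268 [26 42 76] [ 10 168  76];272 [27 43 77] [ 10 166  77];276 [25 41 76] [  9 171  76];280 [24 42 77] [ 10 176  77];284 [19 38 73] [ 11 189  73];288 [ 2  8 15] [ 14 221  15];292 [ 54  84 106] [ 17 125 106];296 [ 56  85 108] [ 17 123 108];300 [ 75 115 136] [ 20 114 136];304 [ 90 137 159] [ 20 111 159];308 [ 90 137 160] [ 20 112 160];
dark [443.  139.2  76.5  37.8   9. ] [246 154] [286 231]
(array([ 32. , -55.7,  -0. ,  -0. ]), np.float64(9.0), array([-0.001, -0.   , -1.   ]))
white [array([ 453.5, -143.6,   78.9,   39.8,  -11.5])]
```

play_rows(deltas=[16,-28,0,0,93,16,-28,20,0,93,0,0,30,0,93,0,0,30,0,93,0,0,20,0,93,0,0,0,0,93,0,0,0,0,93])

```text
t: 2.45
tool_pos: [0.4418, 0.1366, 0.1178]
orientation: [3.131, 0.248, -0.005]
force: [-0.3, -0.1, 0.5]
opening: 0.0933
gripper_force: 0.0
```

```bash
python3 - <<'E'
from plant import robot
from h import *
s=robot.read_state(); print(s["t"],s["tool_pos"],grasp(s,(443,139.2),9))
E
```

```text
2.45 [0.44176198 0.13664094 0.11776705] (array([ 1.6, -2.3, -0. ,  0. ]), np.float64(9.0), array([-0.003,  0.   , -1.   ]))
```

play_rows(deltas=[1.5,-2.5,30,0,93,0,0,30,0,93,0,0,28,0,93,0,0,15,0,93,0,0,0,0,93,0,0,0,0,30,0,0,0,0,30,0,0,0,0,30,0,0,0,0,30,0,0,0,0,30], newtons=25)

```text
t: 3.28
tool_pos: [0.4451, 0.1402, 0.017]
orientation: [-3.132, -0.247, -0.004]
force: [0.6, 0.1, 0.1]
opening: 0.0641
gripper_force: 0.0
```

play_rows(deltas=[0,0,0,0,30,0,0,0,0,30,0,0,0,0,30,0,0,0,0,30])

```text
t: 3.62
tool_pos: [0.4439, 0.14, 0.0157]
orientation: [3.132, 0.247, -0.0]
force: [0.2, 0.7, 0.8]
opening: 0.0397
gripper_force: 25.0
```

play_rows(deltas=[0,0,-40,0,30,0,0,-40,0,30,10,29,-30,0,30,10,30,0,0,30,10,30,0,0,30,10,30,0,0,30,10,30,0,0,30,10,30,0,0,30,10,30,0,0,30,10,26,0,0,30])

```text
t: 4.45
tool_pos: [0.5597, -0.0807, 0.1243]
orientation: [3.132, 0.246, -0.001]
force: [-0.4, -0.1, -1.8]
opening: 0.0397
gripper_force: 25.0
```

play_rows(deltas=[0,0,0,6.5,30,0,0,0,6.5,30,0,0,0,6.5,30,0,0,0,0,30,0,0,0,0,30,0,0,0,0,30])

```text
t: 4.95
tool_pos: [0.5593, -0.0786, 0.1245]
orientation: [-3.129, 0.28, 0.001]
force: [0.9, -0.5, -1.7]
opening: 0.0401
gripper_force: 25.0
```

```bash
python3 look.py w2
```

```text
5.0 [ 0.5593 -0.0785  0.1246] opening 0.039850724326184625 f [-0.1 -0.  -1.5]
```

View pics/w2.png

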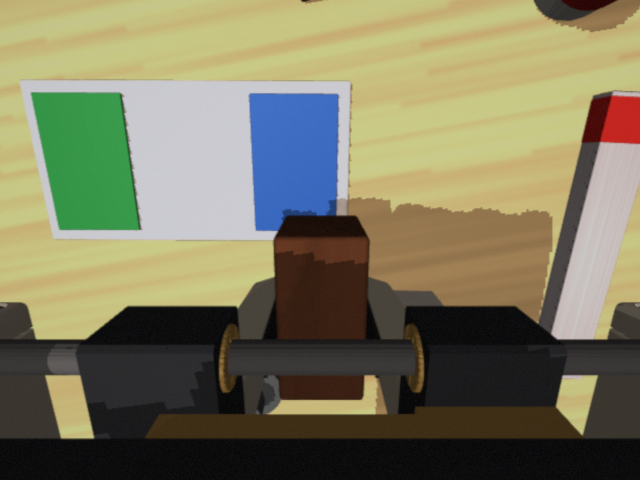

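The held block's top spans rows 237–398 and columns 275–367. The green pad is whole at (85,160), and the blue pad's far corners are at (249,93) and (338,94), with its near edge shaded.

```bash
python3 - <<'E'
from h import *
c,s=pickle.load(open("w2.pkl","rb"));p=c["pixels"];hsv=cv2.cvtColor(p,cv2.COLOR_BGR2HSV).astype(int);H,S,V=[hsv[...,i] for i in range(3)]
g=blobs((H>45)&(H<80)&(S>120),(10,70,160,245))[0]; b=blobs((H>95)&(H<125)&(S>120),(230,80,350,245))[0]
G=rect(c,g,.009);B=rect(c,b,.009);print(G,B,(G[:2]-B[:2]),np.hypot(*(G[:2]-B[:2])))
bd=blobs(((S<50)&(V>120))|((H>45)&(H<80)&(S>120))|((H>95)&(H<125)&(S>120)),(10,70,360,245))[0];print("board",rect(c,bd,.006))
z=s["tool_pos"][2]+.035
M=R.from_rotvec(s["orientation"]).as_matrix()
for px in [(275,237),(368,237),(275,398),(364,398),(320,237),(320,398)]:
    w=ray(c,[px],z)[0]; print(px,(M.T@np.r_[w-s["tool_pos"][:2],0])[:2]*1000)
E
```

```text
[654.   98.4 108.6  69.2 -10.5] [623.  -68.4 108.9  68.9 -10.5] [ 31.  166.8] 169.65624067507804
board [638.7  15.2 259.1 128.9  79.4]
(275, 237) [ 38.71922314 -18.04448206]
(368, 237) [38.73678725 19.63946717]
(275, 398) [-38.81662886 -20.8463045 ]
(364, 398) [-38.77965544  20.67669561]
(320, 237) [38.72772281  0.19162814]
(320, 398) [-38.79793233   0.15082986]
```

play_rows(deltas=[30.5,-10.5,0,0,30,30.5,-10.5,0,0.3,30,0,0,30,0,30,0,0,30,0,30,0,0,15,0,30,0,0,0,0,30,0,0,0,0,30])

```text
t: 5.58
tool_pos: [0.6222, -0.0687, 0.0488]
orientation: [-3.128, 0.292, 0.004]
force: [-0.1, -0.5, -0.3]
opening: 0.0402
gripper_force: 25.0
```

```bash
cat > g.py <<'E'
import sys
from plant import robot
from h import *
x,y,yaw=map(float,sys.argv[1:4])
s=robot.read_state(); print(s["t"],s["tool_pos"].round(4),*grasp(s,(x,y),yaw))
E
python3 g.py 623.2 -68.4 -10.5
```

```text
5.5833 [ 0.6222 -0.0687  0.0488] [ 0.9 -0.5 -0.  -0.2] -10.7 [-0.003  0.    -1.   ]
```

play_rows(deltas=[1,-0.5,12,0,30,0,0,8,0,30,0,0,3.5,0,30,0,0,0,0,30,0,0,0,0,30,0,0,0,0,30])

```text
t: 6.08
tool_pos: [0.6247, -0.0689, 0.0269]
orientation: [3.128, -0.295, 0.001]
force: [-0.4, 0.1, -0.2]
opening: 0.0401
gripper_force: 25.0
```

play_rows(deltas=[0,0,0,0,70,0,0,0,0,70,0,0,0,0,70,0,0,0,0,70,0,0,-10,0,70,0,0,-30,0,80,0,0,-40,0,93,0,0,-40,0,93,-10,10,-35,0,93,-25,25,0,0,93])

```text
t: 6.92
tool_pos: [0.5896, -0.0963, 0.1923]
orientation: [3.127, -0.29, 0.025]
force: [1.7, -0.4, 1.7]
opening: 0.0925
gripper_force: 0.0
```

play_rows(deltas=[-25,14,0,0,93,-25,14,0,0,93,-25,14,0,0,93,-25,14,0,0,93,-25,14,0,0,93,0,0,0,0,93,0,0,0,0,93,0,0,0,0,93])

```text
t: 7.58
tool_pos: [0.4482, -0.1422, 0.1823]
orientation: [3.127, -0.296, 0.003]
force: [0.5, 0.1, 0.5]
opening: 0.0929
gripper_force: 0.0
```

```bash
python3 look.py w3
```

```text
7.6333 [ 0.4484 -0.1421  0.1821] opening 0.09302280239021025 f [0.6 0.3 0.1]
```

View pics/w3.png

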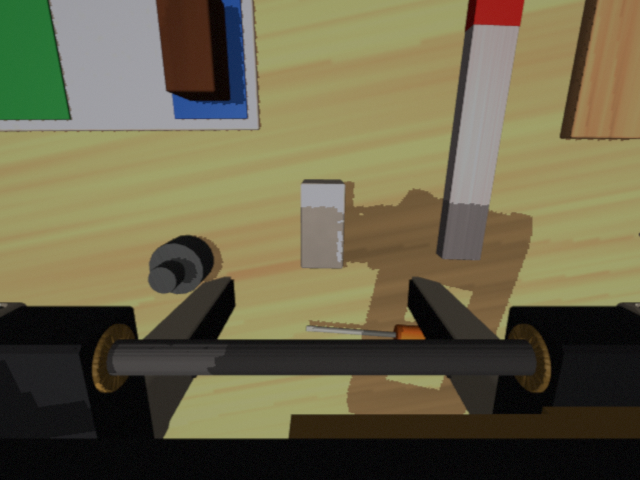

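The white block's top spans columns 301–344 and rows 183–268, half in shadow. The dark block stands on the blue pad at (190,45).

```bash
python3 - <<'E'
from h import *
c,s=pickle.load(open("w3.pkl","rb"))
w=ray(c,[(301,183),(344,183),(344,268),(301,268)],.05)*1000; print(w.round(1),w.mean(0))
print(cv2.minAreaRect(w.astype(np.float32)))
print(grasp(s,w.mean(0),-11.5))
p=c["pixels"];print([tuple(p[r,322]) for r in range(176,190)],[p[225,x].tolist() for x in list(range(297,305))+list(range(340,350))])
E
```

```text
[[ 496.1 -133.9]
 [ 488.9 -171.2]
 [ 410.6 -157.7]
 [ 418.3 -117.8]] [ 453.46463788 -145.1535034 ]
((453.4586486816406, -145.19186401367188), (40.662376403808594, 79.44097137451172), 79.19354248046875)
(array([5.5, 2.1, 0. , 0.7]), np.float64(-10.8), array([ 0.002,  0.   , -1.   ]))
[(np.uint8(102), np.uint8(155), np.uint8(160)), (np.uint8(102), np.uint8(155), np.uint8(160)), (np.uint8(98), np.uint8(149), np.uint8(154)), (np.uint8(70), np.uint8(98), np.uint8(102)), (np.uint8(57), np.uint8(65), np.uint8(70)), (np.uint8(54), np.uint8(58), np.uint8(63)), (np.uint8(59), np.uint8(65), np.uint8(69)), (np.uint8(92), np.uint8(98), np.uint8(104)), (np.uint8(149), np.uint8(146), np.uint8(148)), (np.uint8(164), np.uint8(158), np.uint8(159)), (np.uint8(167), np.uint8(160), np.uint8(160)), (np.uint8(166), np.uint8(161), np.uint8(160)), (np.uint8(165), np.uint8(159), np.uint8(160)), (np.uint8(166), np.uint8(161), np.uint8(161))] [[93, 143, 159], [94, 143, 160], [94, 141, 157], [89, 124, 138], [94, 109, 118], [109, 119, 128], [116, 126, 136], [115, 125, 135], [115, 126, 136], [116, 126, 136], [106, 116, 126], [87, 97, 107], [64, 85, 103], [60, 90, 113], [59, 91, 114], [60, 90, 114], [57, 89, 113], [59, 91, 115]]
```

play_rows(deltas=[5.5,2,38,0,93,0,0,38,0,93,0,0,38,0,93,0,0,30,0,93,0,0,16,0,93,0,0,7,0,93,0,0,0,0,93,0,0,0,0,30,0,0,0,0,30,0,0,0,0,30])

```text
t: 8.47
tool_pos: [0.4543, -0.1457, 0.0162]
orientation: [3.127, -0.294, 0.005]
force: [-0.3, 0.2, 0.1]
opening: 0.0774
gripper_force: 0.0
```

play_rows(deltas=[0,0,0,0,30,0,0,0,0,30,0,0,0,0,30,0,0,0,0,30,0,0,0,0,30,0,0,0,0,30])

```text
t: 8.97
tool_pos: [0.4526, -0.145, 0.0143]
orientation: [-3.128, 0.295, -0.0]
force: [0.7, 1.1, 1.3]
opening: 0.0401
gripper_force: 25.0
```

play_rows(deltas=[0,0,-40,0,30,0,0,-40,0,30,11.5,-20,-34,0,30,11.5,-37,0,0,30,11.5,-37,0,0,30,11.5,-37,0,0,30,11.5,-37,0,0,30,11.5,-37,0,0,30,11.5,-37,0,0,30,11.5,-35,0,0,30])

```text
t: 9.8
tool_pos: [0.595, 0.112, 0.1278]
orientation: [3.128, -0.294, -0.001]
force: [-0.1, -0.7, -1.2]
opening: 0.0399
gripper_force: 25.0
```

play_rows(deltas=[0,0,0,-0.3,30,0,0,0,0,30,0,0,0,0,30,0,0,0,0,30,0,0,0,0,30])

```text
t: 10.22
tool_pos: [0.5944, 0.1086, 0.1283]
orientation: [3.128, -0.289, -0.0]
force: [0.4, -0.0, -1.2]
opening: 0.0398
gripper_force: 25.0
```

```bash
python3 look.py w4; python3 g.py 654.2 98.8 -10.5
```

```text
10.2667 [0.5945 0.1086 0.1284] opening 0.03985546422745829 f [-0.5  0.2 -1.3]
10.2667 [0.5945 0.1086 0.1284] [60.5 -1.3  0.  -0.1] -10.6 [ 0.  0. -1.]
```

View pics/w4.png

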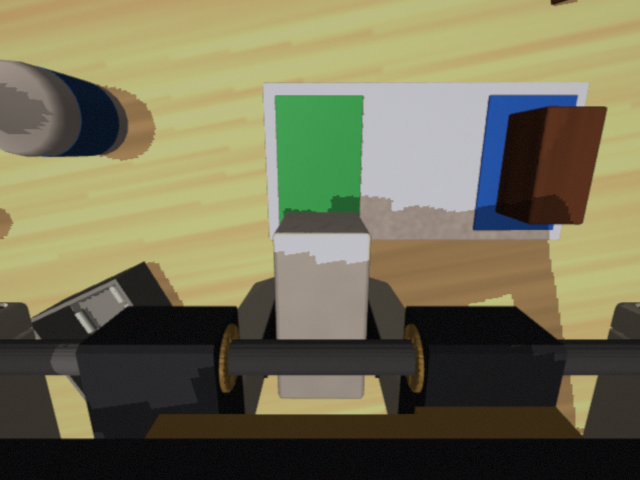

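The held white block's top spans rows 236–398 and columns 275–369. The dark block stands upright on the blue pad with its top around (565,165). The green pad's far corners are at (275,96) and (363,96).

```bash
python3 - <<'E'
from h import *
c,s=pickle.load(open("w4.pkl","rb"));p=c["pixels"];hsv=cv2.cvtColor(p,cv2.COLOR_BGR2HSV).astype(int);H,S,V=[hsv[...,i] for i in range(3)]
print(p[165,500:600:6].tolist())
b=blobs((V>58)&(V<120)&(S>150)&(H<14),(490,95,615,235))[0]; print(rect(c,b,.059))
M=R.from_rotvec(s["orientation"]).as_matrix();z=s["tool_pos"][2]+.0357
for px in [(320,236),(320,398)]:
    w=ray(c,[px],z)[0]; print((M.T@np.r_[w-s["tool_pos"][:2],0])[:2]*1000)
g=ray(c,[(275,96),(363,96)],.009)*1000;print(g)
u=np.array([np.cos(np.radians(-10.5)),np.sin(np.radians(-10.5))]);print("green est",g.mean(0)-55*u)
E
```

```text
[[156, 75, 32], [4, 9, 23], [9, 17, 28], [9, 16, 29], [7, 15, 27], [12, 20, 29], [11, 20, 33], [28, 48, 84], [26, 45, 81], [26, 45, 81], [27, 46, 80], [25, 44, 81], [27, 46, 84], [30, 48, 87], [30, 48, 87], [30, 48, 87], [125, 183, 183]]
[623.7 -68.4  77.8  38.5 -10.6]
[39.28723558  0.24667681]
[-38.1899659    0.16411523]
[[713.36763619 122.84594367]
 [700.58556632  54.43718111]]
green est [652.89758134  98.66451629]
```

play_rows(deltas=[30,-1,0,0,30,30,-0.5,10,0,30,0,0,35,0,30,0,0,30,0,30,0,0,17,0,30,0,0,8,0,30,0,0,4,0,30,0,0,0,0,30,0,0,0,0,30,0,0,0,0,30])

```text
t: 11.1
tool_pos: [0.6552, 0.1002, 0.026]
orientation: [-3.128, 0.287, -0.004]
force: [-0.3, 0.4, -0.4]
opening: 0.0401
gripper_force: 25.0
```

```bash
python3 g.py 653.6 98.9 -10.5
```

```text
11.1 [0.6552 0.1002 0.026 ] [-1.3  1.6 -0.   0. ] -10.5 [ 0.003 -0.001 -1.   ]
```

play_rows(deltas=[0,0,0,0,30,0,0,0,0,30,0,0,0,0,30])

```text
t: 11.35
tool_pos: [0.6543, 0.1005, 0.0249]
orientation: [-3.128, 0.287, -0.001]
force: [0.6, 0.8, -1.2]
opening: 0.0394
gripper_force: 25.0
```

```bash
python3 g.py 653.6 98.9 -10.5
```

```text
11.35 [0.6543 0.1005 0.0249] [-0.5  1.7 -0.   0. ] -10.5 [ 0.001 -0.    -1.   ]
```

play_rows(deltas=[-0.5,1.5,0.5,0,30,0,0,0.5,0,30,0,0,0,0,30,0,0,0,0,70,0,0,0,0,70,0,0,0,0,70,0,0,0,0,70,0,0,-10,0,70,0,0,-35,0,80,0,0,-40,0,93])

```text
t: 12.18
tool_pos: [0.6504, 0.0988, 0.106]
orientation: [3.127, -0.286, -0.011]
force: [0.6, 0.3, 0.2]
opening: 0.0789
gripper_force: 0.0
```

play_rows(deltas=[-5,10,-40,0,93,-15,25,-30,0,93,-19,35,-30,0,93,-19,35,-20,0,93,-19,35,-10,0,93,-19,35,0,0,93,-19,35,0,0,93,-15,38,0,0,93,-15,38,0,0,93,-15,38,0,0,93])

```text
t: 13.02
tool_pos: [0.4416, -0.1845, 0.2331]
orientation: [3.128, -0.286, 0.003]
force: [0.1, -0.3, -0.3]
opening: 0.0928
gripper_force: 0.0
```

play_rows(deltas=[-3,38,0,0,93,0,35,0,0,93,0,28,0,0,93,0,0,0,0,93,0,0,0,0,93,0,0,0,0,93])

```text
t: 13.52
tool_pos: [0.4216, -0.2817, 0.2324]
orientation: [-3.128, 0.287, -0.001]
force: [-0.7, -0.3, -0.6]
opening: 0.0927
gripper_force: 0.0
```

```bash
python3 look.py w5; python3 g.py 505.7 -305.8 -12.8
```

```text
13.5667 [ 0.4218 -0.2813  0.2323] opening 0.09289687598207913 f [ 0.3 -0.2 -0.2]
13.5667 [ 0.4218 -0.2813  0.2323] [86.9  8.9  0.   2.4] -10.4 [ 0. -0. -1.]
```

View pics/w5.png

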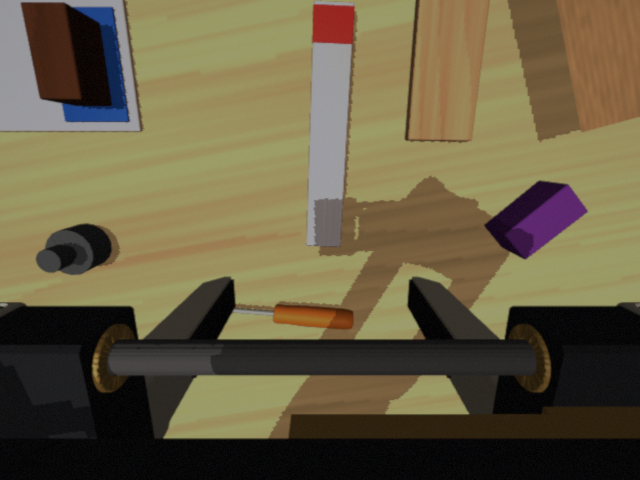

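The rail is whole: its red end is at (334,24) with the far edge at row ~5, and its near end is at row 246 with columns 307–341.

```bash
python3 - <<'E'
from h import *
c,s=pickle.load(open("w5.pkl","rb"));p=c["pixels"]
print(p[0:12,334].tolist(),p[240:250,320].tolist())
for r in (60,110,160,190): print(r,[ (x,p[r,x].tolist()) for x in range(306,317)],[(x,p[r,x].tolist()) for x in range(343,355)])
E
```

```text
[[102, 152, 153], [109, 140, 143], [145, 149, 150], [155, 153, 153], [139, 137, 150], [82, 82, 151], [40, 44, 152], [32, 36, 152], [32, 37, 151], [32, 36, 151], [31, 36, 151], [34, 40, 152]] [[100, 102, 108], [100, 101, 108], [101, 102, 109], [100, 102, 109], [100, 101, 109], [100, 102, 109], [76, 96, 114], [61, 92, 114], [63, 96, 117], [74, 113, 130]]
60 [(306, [89, 135, 155]), (307, [90, 137, 155]), (308, [89, 135, 153]), (309, [90, 138, 154]), (310, [90, 136, 153]), (311, [92, 126, 140]), (312, [126, 134, 140]), (313, [154, 153, 154]), (314, [156, 157, 156]), (315, [155, 154, 154]), (316, [158, 154, 154])] [(343, [154, 155, 155]), (344, [157, 156, 156]), (345, [157, 155, 156]), (346, [155, 154, 156]), (347, [155, 155, 156]), (348, [154, 155, 155]), (349, [153, 153, 153]), (350, [123, 127, 131]), (351, [72, 89, 105]), (352, [58, 89, 110]), (353, [74, 115, 133]), (354, [89, 137, 152])]
110 [(306, [95, 144, 157]), (307, [93, 142, 155]), (308, [92, 142, 153]), (309, [98, 144, 157]), (310, [125, 147, 156]), (311, [153, 152, 156]), (312, [159, 156, 155]), (313, [160, 157, 157]), (314, [
[... 732 characters left out ...]
8, [79, 122, 137]), (349, [93, 142, 155]), (350, [95, 144, 156]), (351, [92, 143, 155]), (352, [95, 144, 156]), (353, [93, 143, 155]), (354, [94, 144, 156])]
190 [(306, [90, 138, 154]), (307, [95, 131, 144]), (308, [129, 136, 141]), (309, [157, 155, 154]), (310, [160, 157, 156]), (311, [160, 157, 156]), (312, [162, 157, 157]), (313, [161, 157, 156]), (314, [160, 156, 156]), (315, [162, 157, 158]), (316, [161, 156, 156])] [(343, [112, 121, 131]), (344, [66, 93, 114]), (345, [62, 93, 115]), (346, [78, 118, 135]), (347, [92, 140, 153]), (348, [95, 144, 156]), (349, [95, 145, 157]), (350, [95, 143, 155]), (351, [95, 144, 157]), (352, [96, 145, 157]), (353, [96, 146, 157]), (354, [95, 145, 156])]
```

```bash
python3 - <<'E'
from h import *
c,s=pickle.load(open("w5.pkl","rb"))
L=ray(c,[(312,60),(310,110),(308.5,160),(307.5,190)],.02)*1000;Q=ray(c,[(350,60),(347.2,110),(344.2,160),(343,190)],.02)*1000
for P in (L,Q): print(P.round(1).tolist(),np.degrees(np.arctan(np.polyfit(P[:,0],P[:,1],1)[0])))
e=ray(c,[(334,1.3),(324.5,246)],.02)*1000; mid=(L[[0,3]]+Q[[0,3]])/2
print(e,np.hypot(*(e[0]-e[1])),e.mean(0),mid,np.linalg.norm(L-Q,axis=1)); print(grasp(s,e.mean(0),-12.8))
E
```

```text
[[582.7, -302.6], [536.2, -291.5], [486.0, -280.0], [454.0, -272.6]] -13.092176504681026
[[575.6, -340.8], [529.0, -330.2], [478.8, -318.6], [446.7, -311.9]] -12.687371465581395
[[ 629.79008601 -333.65833742]
 [ 386.05883458 -279.63560654]] 249.64650683580143 [ 507.9244603  -306.64697198] [[ 579.19570427 -321.68889962]
 [ 450.38287948 -292.25046836]] [38.82827468 39.41339228 39.27324677 39.97200645]
(array([89.3,  9.3,  0. ,  2.4]), np.float64(-10.4), array([ 0., -0., -1.]))
```

play_rows(deltas=[30,3,0,0,93,30,3,0,0,93,29,2.5,0,0,93,0,0,10,-7,93,0,0,10,-7,93,0,0,10,-7,93,0,0,10,-7,93,0,0,10,-7,93,0,0,10,-7,93,0,0,10,-7,93])

```text
t: 14.4
tool_pos: [0.5082, -0.3049, 0.1617]
orientation: [-2.961, -1.049, -0.0]
force: [-0.4, 0.5, -0.3]
opening: 0.0929
gripper_force: 0.0
```

play_rows(deltas=[0,0,0,-7,93,0,0,0,-7,93,0,0,0,-7,93,0,0,0,-7,93,0,0,0,-7,93,0,0,0,-7,93,0,0,0,-7,93,0,0,0,-7,93,0,0,0,-7,93,0,0,0,-7,93])

```text
t: 15.23
tool_pos: [0.5082, -0.3049, 0.1622]
orientation: [1.824, 2.558, 0.0]
force: [-0.1, -0.0, 0.6]
opening: 0.0928
gripper_force: 0.0
```

play_rows(deltas=[0,0,0,-7,93,0,0,0,-7,93,0,0,0,-7,93,0,0,0,-7,93,0,0,0,-7,93,0,0,0,-7,93,0,0,0,-7,93,0,0,0,-7,93,0,0,0,-2.5,93,0,0,0,0,93])

```text
t: 16.07
tool_pos: [0.5082, -0.305, 0.1622]
orientation: [0.348, 3.122, 0.0]
force: [1.4, 0.3, 0.8]
opening: 0.0931
gripper_force: 0.0
```

```bash
python3 g.py 507.7 -305.6 -12.9
```

```text
16.0667 [ 0.5082 -0.305   0.1622] [ 0.3 -0.7 -0.   0.2] 167.3 [-0.  0. -1.]
```

play_rows(deltas=[0,-0.5,35,0.2,93,0,0,38,0,93,0,0,35,0,93,0,0,25,0,93,0,0,15,0,93,0,0,10,0,93,0,0,0,0,93,0,0,0,0,93,0,0,0,0,30,0,0,0,0,30], newtons=35)

```text
t: 16.9
tool_pos: [0.5085, -0.3076, 0.0055]
orientation: [0.36, 3.119, -0.002]
force: [0.1, 0.8, -0.1]
opening: 0.0845
gripper_force: 0.0
```

play_rows(deltas=[0,0,0,0,30,0,0,0,0,30,0,0,0,0,30,0,0,0,0,30,0,0,0,0,30,0,0,0,0,30,0,0,0,0,30])

```text
t: 17.48
tool_pos: [0.5074, -0.3067, 0.0039]
orientation: [-0.36, -3.121, -0.001]
force: [-0.2, 2.2, 1.5]
opening: 0.0399
gripper_force: 35.0
```

play_rows(deltas=[0,0,-38,0,30,0,0,-40,0,30,0,0,-40,0,30,0,0,-40,0,30,8,35,-10,0,30,8,35,0,0,30,8,35,0,0,30,8,35,0,0,30,8,35,0,0,30,8,35,0,0,30])

```text
t: 18.32
tool_pos: [0.5077, -0.0901, 0.1713]
orientation: [-0.361, -3.12, -0.0]
force: [-0.1, 0.7, -1.8]
opening: 0.0397
gripper_force: 35.0
```

play_rows(deltas=[8,35,0,0,30,8,35,0,0,30,9,35,0,0,30,-20,7,0,0,30,-30,7,0,0,30,-30,7,0,0,30,-30,7,0,0,30,-17,0,0,0,30,0,0,0,6.7,30,0,0,0,6.7,30])

```text
t: 19.15
tool_pos: [0.6383, 0.0143, 0.1703]
orientation: [-0.729, -3.054, 0.001]
force: [0.7, -0.1, -3.8]
opening: 0.0397
gripper_force: 35.0
```

play_rows(deltas=[0,0,0,6.7,30,0,0,0,6.7,30,0,0,0,6.7,30,0,0,0,6.7,30,0,0,0,6.7,30,0,0,0,6.7,30,0,0,0,6.7,30,0,0,0,6.7,30,0,0,0,6.7,30,0,0,0,6.7,30])

```text
t: 19.98
tool_pos: [0.6375, 0.0145, 0.1709]
orientation: [-2.295, -2.144, 0.002]
force: [-0.4, 0.1, -3.1]
opening: 0.0395
gripper_force: 35.0
```

play_rows(deltas=[0,0,0,6.7,30,0,0,0,0,30,0,0,0,0,30,0,0,0,0,30])

```text
t: 20.32
tool_pos: [0.6378, 0.0146, 0.1714]
orientation: [-2.407, -2.018, 0.001]
force: [0.6, -0.1, -2.2]
opening: 0.0395
gripper_force: 35.0
```

```bash
python3 look.py w6; python3 g.py 638.7 15.2 79.5; python3 -c "
from plant import robot
import cv2,pickle
c=robot.read_camera('top');pickle.dump(c,open('t6.pkl','wb'));cv2.imwrite('pics/t6.png',c['pixels'])"
```

```text
20.3667 [0.6379 0.0145 0.1715] opening 0.03970791045412473 f [-0.1 -0.6 -3.1]
20.3667 [0.6379 0.0145 0.1715] [ 0.8  0.7 -0.   0.4] 79.9 [-0.    -0.001 -1.   ]
```

View pics/w6.png

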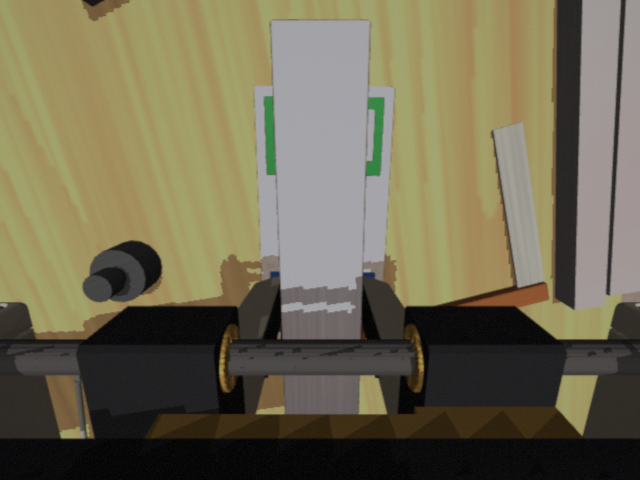

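The rail is held level over the pads. Its plain end is at row 21 (columns 272–370) with the green pad below it, and the white block shows slightly at (371,135).

```bash
python3 - <<'E'
from h import *
c,s=pickle.load(open("w6.pkl","rb"));p=c["pixels"]
print([int(p[r,320,2]) for r in range(14,28)], p[15:27:3,320].tolist())
M=R.from_rotvec(s["orientation"]).as_matrix();z=s["tool_pos"][2]+.0161
for px in [(272,21),(370,21),(276,150),(366,150)]:
    w=ray(c,[px],z)[0]; print((M.T@np.r_[w-s["tool_pos"][:2],0])[:2]*1000)
# white block right edge
print([ (x,p[135,x].tolist()) for x in range(362,392,2)])
t=pickle.load(open("t6.pkl","rb")); cv2.imwrite("pics/t6c.png",cv2.resize(t["pixels"][160:330,180:440],None,fx=3,fy=3))
E
```

```text
[161, 160, 161, 161, 158, 136, 152, 161, 163, 161, 162, 162, 162, 163] [[100, 154, 160], [102, 154, 158], [161, 159, 161], [167, 161, 162]]
[122.03055799 -20.25614048]
[122.02912612  18.38132617]
[ 73.01208877 -20.39684921]
[73.02690594 18.55808135]
[(362, [169, 164, 164]), (364, [167, 163, 163]), (366, [133, 133, 140]), (368, [167, 162, 161]), (370, [169, 164, 163]), (372, [164, 162, 161]), (374, [78, 122, 73]), (376, [68, 134, 53]), (378, [68, 133, 53]), (380, [68, 133, 54]), (382, [128, 146, 122]), (384, [169, 164, 164]), (386, [169, 164, 165]), (388, [169, 164, 164]), (390, [166, 164, 164])]
```

View pics/t6c.png

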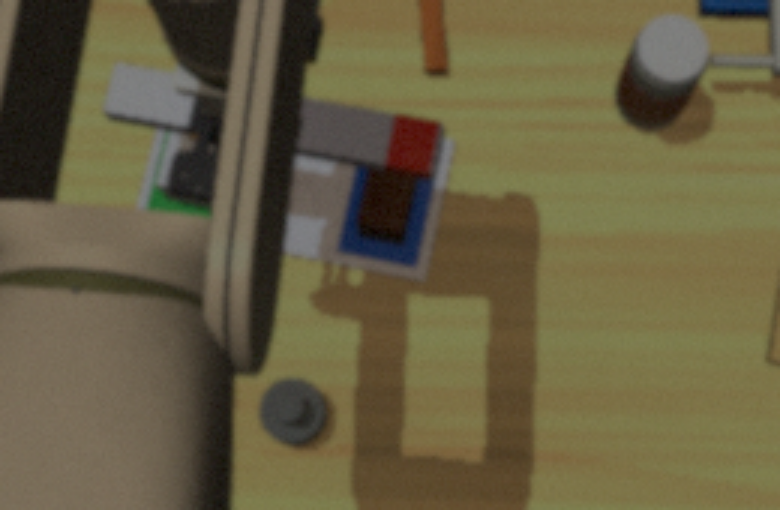

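play_rows(deltas=[2,1,15,0.4,30,0,0,30,0,30,0,0,30,0,30,0,0,20,0,30,0,0,8,0,30,0,0,0,0,30,0,0,0,0,30,0,0,0,0,30,0,0,0,0,30])

```text
t: 21.17
tool_pos: [0.6412, 0.0163, 0.0715]
orientation: [2.416, 2.004, 0.004]
force: [-1.3, 0.1, -3.1]
opening: 0.0397
gripper_force: 35.0
```

```bash
python3 g.py 638.7 15.2 79.5
```

```text
21.1667 [0.6412 0.0163 0.0715] [-1.5 -2.3 -0.  -0.2] 79.3 [ 0.     0.004 -1.   ]
```

play_rows(deltas=[0,0,3,0,30,0,0,2,0,30,0,0,0,0,30,0,0,0,0,30,0,0,0,0,30,0,0,0,0,30])

```text
t: 21.67
tool_pos: [0.6395, 0.0164, 0.064]
orientation: [2.418, 2.005, 0.0]
force: [0.6, -0.0, -3.8]
opening: 0.0398
gripper_force: 35.0
```

```bash
python3 g.py 638.7 15.2 79.5; python3 look.py w7
```

```text
21.6667 [0.6395 0.0164 0.064 ] [-1.3 -0.6  0.  -0.2] 79.3 [-0.  0. -1.]
21.7167 [0.6395 0.0164 0.064 ] opening 0.03945783435664193 f [-0.8  0.1 -3.2]
```

play_rows(deltas=[0,0,1,0,30,0,0,0.5,0,30,0,0,0,0,30,0,0,0,0,70,0,0,0,0,70,0,0,0,0,70,0,0,0,0,70,0,0,-5,0,70,0,0,-25,0,70,0,0,-40,0,80])

```text
t: 22.55
tool_pos: [0.6358, 0.0165, 0.128]
orientation: [-2.413, -2.001, 0.011]
force: [0.5, 0.1, -0.6]
opening: 0.0732
gripper_force: 0.0
```

play_rows(deltas=[0,-10,-40,0,93,0,-30,-40,0,93,0,-35,-20,0,93,0,-35,0,7,93,0,-35,0,7,93,0,-30,0,7,93,0,-20,0,7,93,0,0,0,7,93,0,0,0,7,93,0,0,0,7,93])

```text
t: 23.38
tool_pos: [0.4585, 0.0698, 0.2266]
orientation: [3.034, 0.814, 0.002]
force: [0.6, 0.0, 0.5]
opening: 0.0931
gripper_force: 0.0
```

play_rows(deltas=[0,0,0,7,93,0,0,0,7,93,0,0,0,7,93,0,0,0,7,93,0,0,0,7,93,0,0,0,6,93,0,0,0,0,93,0,0,0,0,93])

```text
t: 24.05
tool_pos: [0.4587, 0.0694, 0.2261]
orientation: [-3.128, 0.287, -0.001]
force: [-0.7, 0.0, -0.3]
opening: 0.0928
gripper_force: 0.0
```

```bash
python3 look.py w8; python3 g.py 435.5 4.4 -10.5
```

```text
24.1 [0.4587 0.0695 0.2261] opening 0.09311684397007318 f [-0.4 -0.3 -0.1]
24.1 [0.4587 0.0695 0.2261] [-11.   68.2  -0.    0.1] -10.4 [ 0. -0. -1.]
```

View pics/w8.png

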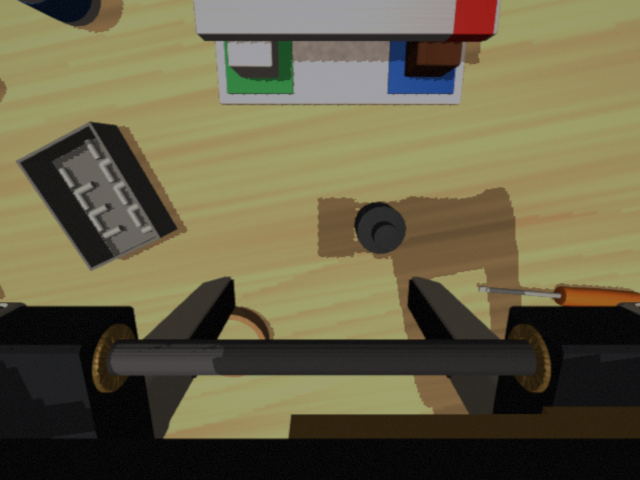

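The rail lies across both blocks with its red end over the dark one. Its near edge runs along row ~35 from column 197 to 497. The weight's disc is at (380,228) and its knob top at about (385,235).

```bash
python3 - <<'E'
from h import *
c,s=pickle.load(open("w8.pkl","rb"));p=c["pixels"]
w=ray(c,[(196,36),(497,36)],.079)*1000
u=np.array([np.cos(np.radians(-10.5)),np.sin(np.radians(-10.5))])
print(w,np.hypot(*(w[0]-w[1])),w.mean(0)+20*u,np.degrees(np.arctan2(*(w[0]-w[1])[::-1])))
b=ray(c,[(229,67),(271,67),(407,67),(461,67)],.059)*1000; print(b.round(1))
print("knob",ray(c,[(385,235)],.066)*1000,"disc",ray(c,[(380.5,227)],.03)*1000)
cv2.imwrite("pics/w8c.png",np.hstack([cv2.resize(p[190:270,340:420],None,fx=5,fy=5),cv2.resize(p[0:80,430:510],None,fx=5,fy=5)]))
E
```

```text
[[ 639.62990954  141.28075403]
 [ 593.98141971 -104.85453134]] 250.33250553120797 [636.47076278  14.56840083] 79.49324611286133
[[617.2 124.3]
 [610.3  87. ]
 [587.8 -34. ]
 [579.  -82. ]]
knob [[438.11634933   7.36610187]] disc [[438.01692649   5.74597338]]
```

View pics/w8c.png

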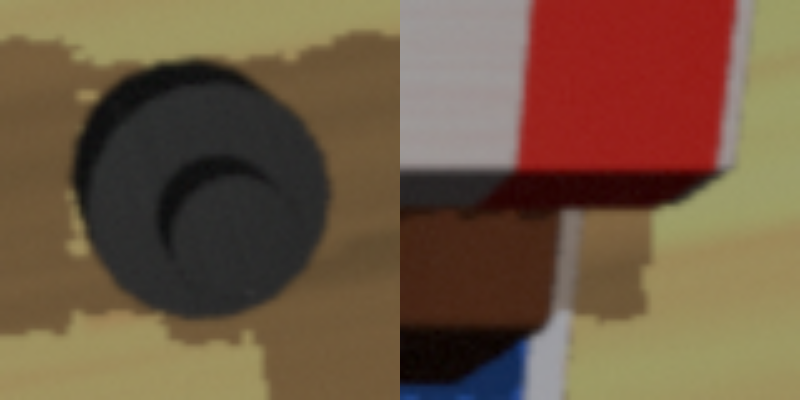

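```bash
python3 - <<'E'
from h import *
c,s=pickle.load(open("w8.pkl","rb"))
k=ray(c,[(387.4,237.2)],.066)*1000;d=ray(c,[(381.4,229.8)],.036)*1000
print(k,d,grasp(s,(k+d)[0]/2,-10.4)); w=ray(c,[(196,34),(497,34)],.079)*1000
u=np.array([np.cos(np.radians(-10.5)),np.sin(np.radians(-10.5))]);print(w.mean(0)+20*u)
E
```

```text
[[435.40946775   5.29067446]] [[436.24418912   6.02956607]] (array([-10.9,  66.9,  -0. ,  -0. ]), np.float64(-10.4), array([ 0., -0., -1.]))
[637.92463844  14.32910426]
```

play_rows(deltas=[-5,32,0,0,93,-6,35,0,0,93,0,0,35,0,93,0,0,35,0,93,0,0,25,0,93,0,0,0,0,60,0,0,0,0,60,0,0,0,0,60,0,0,0,0,60], newtons=40)

```text
t: 24.85
tool_pos: [0.4371, 0.0056, 0.1333]
orientation: [3.128, -0.29, 0.006]
force: [0.4, 0.1, 1.1]
opening: 0.0712
gripper_force: 0.0
```

```bash
python3 g.py 435.8 5.6 -10.4; python3 look.py w9
```

```text
24.85 [0.4371 0.0056 0.1333] [-1.3  0.3 -0.  -0.2] -10.6 [ 0.004 -0.    -1.   ]
24.9 [0.4371 0.0056 0.1332] opening 0.06644944573448648 f [-0.  -0.3 -0.6]
```

View pics/w9.png

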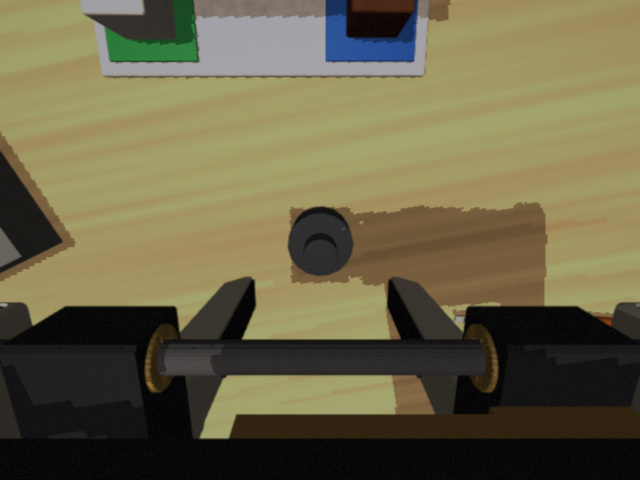

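The weight is centred between the fingers at (321,242).

play_rows(deltas=[0,0,30,0,60,0,0,30,0,60,0,0,20,0,60,0,0,9,0,60,0,0,0,0,60,0,0,0,0,60,0,0,0,0,15,0,0,0,0,15,0,0,0,0,15,0,0,0,0,15])

```text
t: 25.73
tool_pos: [0.4363, 0.0056, 0.0428]
orientation: [3.128, -0.292, 0.003]
force: [-0.7, 0.1, 0.9]
opening: 0.0381
gripper_force: 0.0
```

play_rows(deltas=[0,0,0,0,15,0,0,0,0,15,0,0,0,0,15,0,0,0,0,15,0,0,0,0,15,0,0,0,0,15])

```text
t: 26.23
tool_pos: [0.4358, 0.0059, 0.0421]
orientation: [-3.128, 0.292, -0.001]
force: [-0.8, 4.2, 4.0]
opening: 0.0251
gripper_force: 40.0
```

play_rows(deltas=[0,0,-10,0,15,0,0,-25,0,15,0,0,-38,0,15,0,0,-38,0,15,0,0,-34,0,15,20,-8,-15,0,15,30,-12,0,0,15,30,-12,0,0,15,30,-10,0,0,15,17,-4,0,0,15])

```text
t: 27.07
tool_pos: [0.5702, 0.0276, 0.2007]
orientation: [3.128, -0.292, -0.002]
force: [0.7, -0.5, -4.9]
opening: 0.025
gripper_force: 40.0
```

play_rows(deltas=[0,0,0,0,15,0,0,0,0,15,0,0,0,0,15,0,0,0,0,15,0,0,0,0,15])

```text
t: 27.48
tool_pos: [0.5679, 0.0271, 0.2018]
orientation: [3.128, -0.292, -0.001]
force: [-0.1, -0.0, -6.1]
opening: 0.0255
gripper_force: 40.0
```

```bash
python3 look.py w10;  python3 g.py 638.3 14.8 -10.4
```

```text
27.5333 [0.5681 0.0272 0.202 ] opening 0.02520319113564975 f [ 0.2  0.1 -6. ]
27.5333 [0.5681 0.0272 0.202 ] [71.3 -0.8  0.  -0.3] -10.7 [ 0.  0. -1.]
```

View pics/w10.png

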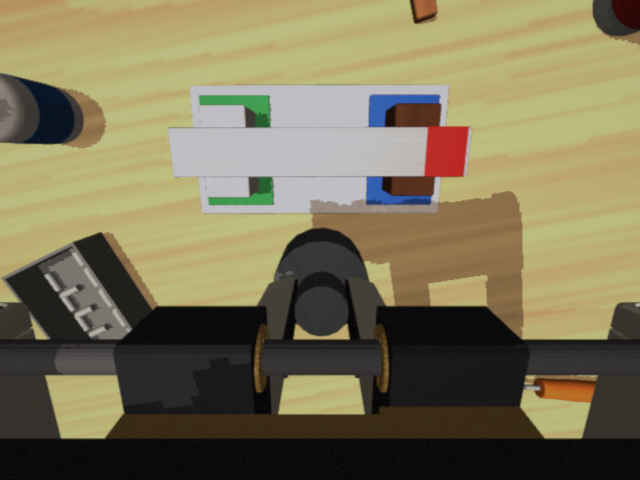

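The rail lies across both blocks. Its top corners are (169,128), (471,127), (467,177) and (175,177), and the blocks protrude evenly on both sides. The held weight's knob top is at about (322,304).

```bash
python3 - <<'E'
from h import *
c,s=pickle.load(open("w10.pkl","rb"));p=c["pixels"]
w=ray(c,[(169,127),(471,127),(467,177),(175,177)],.079)*1000
print(w.round(1),w.mean(0),np.linalg.norm(w-np.roll(w,-1,0),axis=1),cv2.minAreaRect(w.astype(np.float32)))
print("blocks",(ray(c,[(245,104),(250,195),(390,103),(440,103),(434,195),(386,195)],.059)*1000).round(1))
M=R.from_rotvec(s["orientation"]).as_matrix()
for px,z in [((322,304),.0239)]:
    q=ray(c,[px],s["tool_pos"][2]+z)[0]; print((M.T@np.r_[q-s["tool_pos"][:2],0])[:2]*1000)
print(grasp(s,w.mean(0),-10.6))
E
```

```text
[[ 680.7  132. ]
 [ 634.8 -111. ]
 [ 594.9 -104.8]
 [ 641.   139.3]] [637.84965217  13.87082672] [247.29697418  40.2997686  248.41640972  40.29212247] ((637.8013916015625, 13.595108032226562), (248.67332458496094, 40.29127883911133), 79.30235290527344)
blocks [[689.4  70.3]
 [612.6  84.9]
 [667.  -52.5]
 [659.1 -94.7]
 [581.1 -81.9]
 [589.3 -38.4]]
[3.65280794 1.09381488]
(array([71. ,  0.1,  0. , -0.1]), np.float64(-10.7), array([ 0.,  0., -1.]))
```

```bash
python3 - <<'E'
from h import *
c,s=pickle.load(open("w10.pkl","rb"));p=c["pixels"].astype(int).sum(2)
print([(r,int(p[r,316:327].mean())) for r in range(222,340,2)])
M=R.from_rotvec(s["orientation"]).as_matrix()
for px,z in [((321,335),.0239),((321,280),.0239),((321,276),.0239),((321,272),.0239)]:
    q=ray(c,[px],s["tool_pos"][2]+z)[0]; print(px,(M.T@np.r_[q-s["tool_pos"][:2],0])[:2]*1000)
E
```

```text
[(222, 320), (224, 321), (226, 322), (228, 160), (230, 66), (232, 68), (234, 67), (236, 69), (238, 66), (240, 75), (242, 157), (244, 167), (246, 169), (248, 169), (250, 168), (252, 167), (254, 168), (256, 167), (258, 166), (260, 164), (262, 164), (264, 167), (266, 165), (268, 164), (270, 163), (272, 91), (274, 66), (276, 70), (278, 67), (280, 66), (282, 67), (284, 69), (286, 108), (288, 163), (290, 162), (292, 165), (294, 161), (296, 163), (298, 161), (300, 158), (302, 157), (304, 159), (306, 156), (308, 156), (310, 157), (312, 156), (314, 156), (316, 155), (318, 154), (320, 153), (322, 153), (324, 153), (326, 153), (328, 151), (330, 152), (332, 154), (334, 155), (336, 401), (338, 451)]
(321, 335) [-12.5021251    0.62345038]
(321, 280) [15.57766236  0.63364578]
(321, 276) [17.51817941  0.63435036]
(321, 272) [19.4456436   0.63505019]
```

play_rows(deltas=[22,-0.3,0,0,15,25,-0.3,0,0,15,24,-0.2,0,0,15,0,0,25,0,15,0,0,25,0,15,0,0,18,0,15,0,0,8,0,15,0,0,0,0,15,0,0,0,0,15,0,0,0,0,15])

```text
t: 28.37
tool_pos: [0.6397, 0.0149, 0.1279]
orientation: [-3.128, 0.292, -0.005]
force: [1.1, -0.3, -5.2]
opening: 0.0249
gripper_force: 40.0
```

play_rows(deltas=[0,0,0,0,15,0,0,0,0,15,0,0,0,0,15])

```text
t: 28.62
tool_pos: [0.6393, 0.015, 0.127]
orientation: [-3.128, 0.292, -0.003]
force: [0.2, 0.3, -5.7]
opening: 0.0251
gripper_force: 40.0
```

```bash
python3 g.py 638.1 14.8 -10.7
```

```text
28.6167 [0.6393 0.015  0.127 ] [-1.1  0.4 -0.   0. ] -10.7 [ 0.002 -0.    -1.   ]
```

Lower in small steps, watching the force.

play_rows(deltas=[-0.5,0,2,0,15,0,0,1.5,0,15,0,0,0,0,15,0,0,0,0,15,0,0,0,0,15,0,0,0,0,15])

```text
t: 29.12
tool_pos: [0.6382, 0.0151, 0.1222]
orientation: [-3.128, 0.292, 0.0]
force: [-0.1, 0.6, -4.6]
opening: 0.025
gripper_force: 40.0
```

play_rows(deltas=[0,0,0.7,0,15,0,0,0.5,0,15,0,0,0,0,15,0,0,0,0,15,0,0,0,0,15])

```text
t: 29.53
tool_pos: [0.6383, 0.0151, 0.1213]
orientation: [-3.128, 0.292, -0.0]
force: [-0.6, 1.2, -2.8]
opening: 0.0248
gripper_force: 40.0
```

play_rows(deltas=[0,0,0,0,28,0,0,0,0,35,0,0,0,0,50,0,0,0,0,50,0,0,0,0,50,0,0,-5,0,50,0,0,-15,0,50,0,0,-35,0,50,0,0,-35,0,50,-20,0,-20,0,60])

```text
t: 30.37
tool_pos: [0.6212, 0.0181, 0.2356]
orientation: [-3.128, 0.293, -0.009]
force: [2.0, 0.6, 2.2]
opening: 0.0533
gripper_force: 0.0
```

play_rows(deltas=[-35,0,0,0,60,-35,0,0,0,60,-35,0,0,0,60,-25,0,0,0,60,0,0,0,0,60,0,0,0,0,60,0,0,0,0,60])

```text
t: 30.95
tool_pos: [0.4915, 0.0427, 0.2319]
orientation: [-3.128, 0.292, -0.003]
force: [-0.1, -0.3, 0.3]
opening: 0.0601
gripper_force: 0.0
```

```bash
python3 look.py w11; python3 - <<'E'
from plant import robot
from h import *
a=cv2.imread("pics/w11.png");b=robot.read_camera("side")["pixels"]
cv2.imwrite("pics/fin.png",np.hstack([cv2.resize(a[0:300],(400,188)),cv2.resize(b[220:370,190:510],(400,188))]))
E
```

```text
31.0 [0.4917 0.0426 0.2317] opening 0.06020737555172018 f [-0.5 -0.6  0.3]
```

View pics/fin.png

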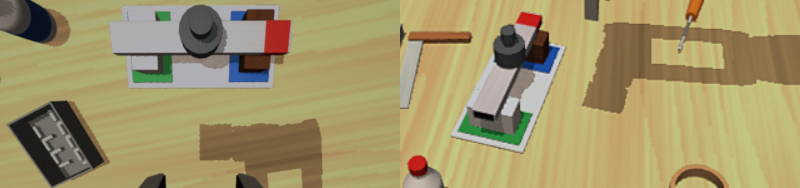

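The weight stands upright at the middle of the rail at (200,32). The rail rests on both blocks with its red end over the dark one, and nothing is touching the gripper.

```bash
python3 -c "
from plant import robot
print(robot.close_job())"
```

```text
the job is handed in; nothing more can be done
None
```

The job is done and handed in at about 31 s: both blocks are centred on their pads, the rail lies across them with its red end over the dark block, the weight stands upright midway between the blocks, and I knocked nothing over; the hand-in returned no verdict.

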